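Flip a sled stop down and set the board against it

TASK

On the crosscut sled, push the raised broad flip stop over with a fingertip until it is fully down in front of the fence; then, pushing only, bring the board up flush against the fence and along it until its end touches that stop. Leave the narrow, ball-ended stop raised, leave the loose things around alone, and do not lift the board.

Things in the scene. Friction and masses are not known exactly. Their poses are not given: they have to be found in the camera images.
- sled: Crosscut sled, fixed: white-faced base 300 (x) x 700 (y) x 18 mm thick with a low aluminium fence along y. Origin: centre of the underside. In its frame the fence's front face (robot side) is at x = +50 mm, its back at +90, its top at z = 63 mm; the board lies on the base at z = 18 mm. Behind the fence: a fixed wooden guard block 50 x 80 mm, top at z = 68 mm, at x = +115, y = +75 mm
- broad_base: Fixed black clamp foot (42 x 40 mm, 8 mm high with two hinge ears 20 mm high) of the broad flip stop, on top of the fence somewhere on its right (-y) half. Origin: centre of its underside, on the fence top (z = 63 mm); axes parallel to the sled's
- broad_hinge (a point): Hinge axis (along the sled's y) of the broad stop: 12 mm in front (-x) of and 14 mm above the broad_base origin, so 8 mm behind the fence's front face and 77 mm above the bench; axes parallel to the sled's. The stop's side face that the board must touch is 18 mm to +y of this point
- broad_stop (a joint): Angle of the broad flip stop. 0 = raised, leaning 20 degrees back (+x) past upright; 0.35 = arm upright; 1.92 (end of travel) = fully down: arm level, pointing to -x, its top face 5 mm above the hinge, its leg hanging in front of the fence to 9 mm above the sled base. Stiff hinge: it stays where left and takes about 2 N at the tip to move. It starts raised, at 0 to 0.25
- broad_tip (a point): Far end of the broad stop's arm (moves with it), 65 mm from the hinge axis. The stop is a plain steel L: flat arm 36 mm wide (y), 10 mm thick, and at its tip, square to it, a 50 mm leg of the same width. When raised the leg points to the front (-x) from the top; the arm's back can be reached from above, behind it
- narrow_stop (a joint): Angle of the narrow flip stop (same kind of hinge, stiffness and travel, same directions): flat steel arm 12 mm wide, 53 mm from hinge, ending in a 34 mm leg with a 22 mm ball. Stays raised. Either stop can be the one nearer the board; they stand 75 to 135 mm apart
- narrow_hinge (a point): Hinge axis of the narrow stop, centre; it stands on an identical foot on the fence, 77 mm above the bench
- blank_center (a point): Centre (half-way up) of the board: rectangular dark hardwood, 70 (x) x 220 (y, along the fence) x 25 mm thick, about 0.26 kg, loose, lying flat on the sled in front of the fence, to the left (+y) of both stops; x and y axes along its width and length. Flush against the fence, its centre is 35 mm in front of the fence's front face
- blank_end (a point): Middle of the board's right (-y) end face, the end that goes to the stop; 12.5 mm above the sled base
- blank_tail (a point): Middle of the board's left (+y) end face, 12.5 mm above the sled base
- tape: Grey tape measure, 62 x 66 x 34 mm, loose, lying on the sled in front of the stops, near the robot-side edge; origin at the centre of its underside. Leave alone
- glue_jar: Jar, 66 mm diameter, 100 mm tall, loose, on the bench to the left of the sled; origin at the centre of its underside. Leave alone
- offcut: Light wooden offcut, 90 x 45 x 45 mm, loose, on the bench to the right of the sled; origin at the centre of its underside. Leave alone

How it is judged:
On the way, in this order (a step that is already met when the one before it is completed fails the run):
1. the broad stop is flipped fully down (value of joint broad_stop above 1.85 rad), for 0.2 s.
2. the board lies along the fence with its end at the stop (y of blank_end in the frame of broad_base between 0.013 and 0.0225 m and x of each of blank_end, blank_tail in the frame of sled above 0.01 m), for 0.2 s.
At the end, for the whole second after the job is handed in: The broad stop is fully down (within about 4 degrees of its end of travel), the narrow one still raised; the board lies flat on the sled, both its ends within 5 mm of flush with the fence, and its right end within 4.5 mm of the broad stop's side face (all of step 2 and value of joint broad_stop above 1.85 rad and value of joint narrow_stop below 0.6 rad and x of each of blank_end, blank_tail in the frame of sled below 0.02 m and angle between blank_center's own z axis and vertical below 0.05 rad and z of blank_center in the frame of sled below 0.035 m and velocity of joint broad_stop below 0.05 rad/s); the robot touches nothing.
It fails at once if the board is lifted or tipped (z of blank_center in the frame of sled above 0.042 m or angle between blank_center's own z axis and vertical above 0.2 rad).
It fails at once if the narrow stop is flipped (value of joint narrow_stop above 0.6 rad).
It fails at once if a loose bystander is disturbed (distance of any of tape, glue_jar, offcut from where it was at the start of the episode above 0.02 m).
It also fails if it takes over 61 s, if anything falls off the work surface, if the arm or the gripper's body presses on something with over 40 N, if the wrist force passes 120 N, or if a joint passes its speed limit or range.

ROBOT

A 6-joint arm with a two-finger parallel gripper is mounted at the origin on the work surface. World frame = base frame: x ahead of the robot, y to its left, z up, the work surface at z = 0. Lengths are in m, angles in rad, forces in N, time in s.
With the tool pointing down it reaches from about 0.15 to 0.775 m from the base axis. Payload 6.1 kg.
Tool frame: the origin (TCP) lies midway between the tips of the shut fingers; the grasp point (between the pads) lies 19 mm behind it; z points along the fingers, y is the line along which they close (so a half turn about z gives the same grasp; the last joint's range is limited). The gripper opens to 85 mm and grips with 20 to 120 N. Pads are 22 mm wide; open, the fingers measure 114 mm over their backs; the gripper's body (76 mm by 85 mm) begins 54 mm behind the grasp point. The pads swing forward as they close: fully open they stand 13 mm farther back than shut.
Start: joints at [-1.322, 0.126, -0.04, 1.405, 0, 1.571], TCP at [0.129, -0.509, 0.231] pointing down, gripper open.
Joint ranges: [-2.72, 2.72], [-0.95, 1.95], [-1.27, 1.35], [-1.78, 2.02], [-1.46, 1.47], [-3.14, 3.14]. Speed limits (rad/s): [2.39, 2.39, 3.01, 3.14, 3.14, 3.14].

INTERFACE

Orientations are given as a unit quaternion [w, x, y, z].
In Python, from rig import read_state, read_camera, hand_in, spot_in, place_of gives the robot as it stands. The module is installed in compiled form; this text tells all that it offers.
- The arm moves only by the tool jog_arm, never from a script. Its argument "targets" is a list of rows, each a list of 7 numbers: the gripper command: -1 is fully open, 1 is shut, values between are in proportion, then the shift along the world's x, y, z in mm, then the turn, a rotation vector about the world's x, y, z in degrees. A call has 1 to 5 rows; each row is the pose to reach, as a shift and turn from the pose commanded when the call began; what a row does not reach only later rows make up. A row lasts 1/10 s, in which the tool goes at most 50 mm and 8.59 degrees, less where a joint would pass 70% of its speed; a pose out of reach is approached as far as the arm can. A call with a gripper value outside its range is refused whole. The fingers move at their own pace and stop on an object; "newtons" is the grip in N (left out, the last holds). Time passes only in rows, so rows that repeat a pose let the fingers close. It gives the time, the measured TCP pose, the force, the opening and the grip force at its end, in the units of the state.
- read_state(): the state, without advancing time (a new reading comes with each control period).
- read_camera(name): name is "scene" or "top" or "wrist"; returns a dict with "pixels" (480x640x3 uint8, red, green, blue), "vfov" (degrees; the focal length in pixels is half the picture's height over the tangent of half this angle, whatever the lens; pixels are square), "cx", "cy" (the principal point, pixels), "dist_coeffs" ([k1, k2, p1, p2, k3] as OpenCV has them; the pictures are not rectified), "rvec" (rotation vector, rad) and "tvec" (3), from world to camera coordinates, as OpenCV has them; the wrist camera has in their place "tool_from_camera" (4x4, takes a point from camera to tool coordinates, whose origin is the TCP and whose axes are the flange's). Camera axes: x right, y down, z forward; pixel columns grow to the right and rows downward; lengths in m; the calibration is good to about 2 mm. A picture is of the moment at which its call begins: read the wrist's pose just before it. There is no depth.
- hand_in(): hands the job in; it is judged then, once.
Trained networks look in a picture, given as the dict that the camera call returned (one of the last four; its "shot" number tells which), for a name from the list of things; names that differ only in an ending like _2 or _b are one class to them, and where a whole thing is asked for, a point or a joint stands for the part that bears it (a point fixed in the world has none). Each returns a list of dicts, best first, with "score" (0 to 1); they miss things now and then, are a little off and sometimes report something else, mostly with a low value. They report only what shows in the picture. A call takes as long as a camera call.
- spot_in(picture, query): "xyz" ([x, y, z] in m, in world coordinates, good to about 4 mm: the middle of the surface that is visible of it).
- place_of(picture, query): "xyz" ([x, y, z] in m, in world coordinates, good to about 4 mm: a listed point, or the origin of a listed thing).
The state is a dict: "time": time; "joint_positions": joint angles; "qvel": joint speeds; "joint_efforts": joint torques, N m; "ee_pos": TCP position; "tcp_rot": TCP orientation; "wrist_force": force on the tool from outside, world axes, zero at the start; "ft_torque": the same for the moment, N m; "finger_gap": finger opening in m; "gripper_force": force on a finger pad.
Only numpy, scipy, OpenCV 4.12 (cv2) and the standard library are available. Lean on these libraries where they do the work, as an engineer would, in place of code of your own. Each camera call takes 0.05 s, during which the arm holds its last target. There are 200 camera calls.

## Working session

There is one attempt and no reset: what is moved stays moved. The work goes in short steps, Python scripts to look and compute and a tool call to move; the robot and the scene stay as the last step left them, time stands still between calls to the robot, and variables do not carry over. Pictures are saved under pics/ and viewed, at most 10 in all, crops included, and the job is handed in when it is done.

Besides the shell and the picture viewer there is one more tool, called after "Emit:" as name(argument=value, ...) on one line, values as JSON. jog_arm: Moves the arm, as the interface text tells. Its arguments: {"type":"object","properties":{"targets":{"type":"array"},"newtons":{"type":"number"}},"required":["targets"]}

```bash
mkdir -p pics
python3 - <<'E'
from rig import *
import cv2
s=read_state();print(s['time'],s['ee_pos'],s['tcp_rot'],s['finger_gap'])
for c in ['scene','top']:
    p=read_camera(c);cv2.imwrite(f'pics/{c}0.png',p['pixels'][:,:,::-1])
    for q in ['sled','broad_base','broad_hinge','broad_tip','narrow_hinge','blank_center','blank_end','blank_tail','tape','glue_jar','offcut']:
        print(c,q,[([round(float(v),3) for v in r['xyz']],round(r['score'],2)) for r in place_of(p,q)[:2]])
E
```

```text
0.0 [ 0.12916668 -0.5084671   0.23050971] [-7.85885361e-04  9.92272992e-01  1.24071262e-01 -1.20447756e-04] 0.08517991945561669
scene sled [([0.573, -0.045, -0.001], 0.83), ([0.568, 0.121, 0.03], 0.23)]
scene broad_base [([0.629, -0.22, 0.057], 0.69)]
scene broad_hinge [([0.618, -0.22, 0.074], 0.75)]
scene broad_tip [([0.627, -0.224, 0.145], 0.69), ([0.563, 0.016, 0.03], 0.34)]
scene narrow_hinge [([0.623, -0.125, 0.078], 0.71)]
scene blank_center [([0.569, 0.123, 0.03], 0.63)]
scene blank_end [([0.559, 0.013, 0.03], 0.8), ([0.627, -0.222, 0.059], 0.49)]
scene blank_tail [([0.582, 0.233, 0.033], 0.56)]
scene tape [([0.45, -0.292, 0.019], 0.78)]
scene glue_jar [([0.503, 0.538, -0.001], 0.79)]
scene offcut [([0.542, -0.48, 0.004], 0.78)]
top sled [([0.575, -0.042, -0.001], 0.92), ([0.629, -0.217, 0.063], 0.71)]
top broad_base [([0.629, -0.221, 0.068], 0.55)]
top broad_hinge [([0.617, -0.215, 0.077], 0.53)]
top broad_tip [([0.621, -0.222, 0.144], 0.78)]
top narrow_hinge [([0.623, -0.121, 0.08], 0.66), ([0.557, 0.01, 0.028], 0.28)]
top blank_center [([0.568, 0.124, 0.033], 0.9)]
top blank_end [([0.557, 0.012, 0.029], 0.72), ([0.584, 0.231, 0.03], 0.38)]
top blank_tail [([0.579, 0.233, 0.03], 0.98), ([0.616, -0.215, 0.076], 0.69)]
top tape [([0.453, -0.287, 0.018], 0.68)]
top glue_jar [([0.501, 0.536, 0.005], 0.63)]
top offcut [([0.538, -0.484, -0.004], 0.86)]
```

View pics/scene0.png

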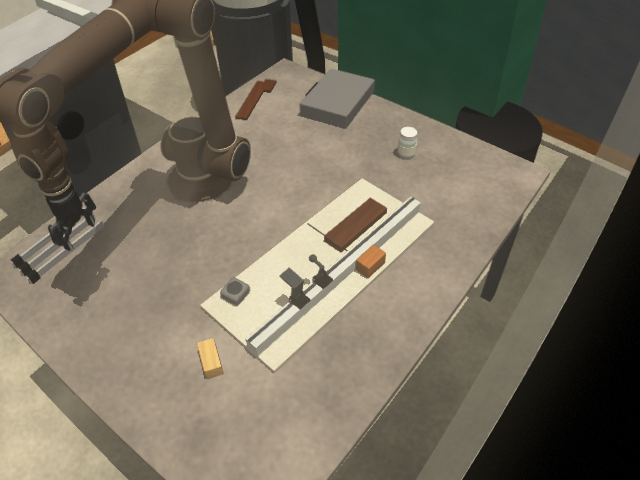

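View pics/top0.png

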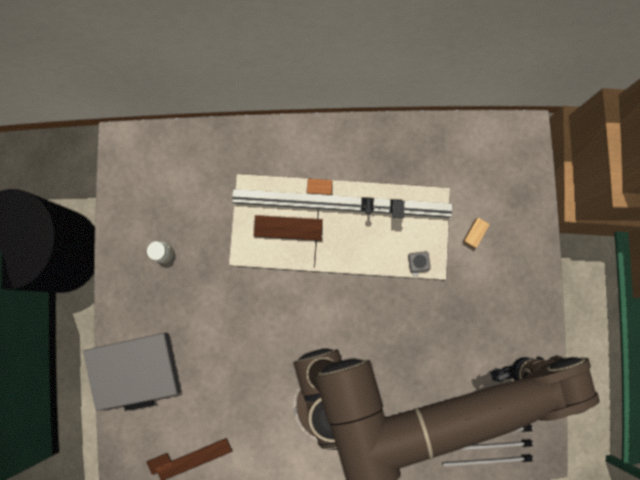

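The pictures show the sled yawed a few degrees, with its fence in the top view running from (233,196) to (452,210). The broad stop is at (397,208), to the right of the narrow one at (368,205), and the board is at (288,228). The tape is at (419,262). Next I'll work out the sled yaw from its corners.

```bash
cat > h.py <<'E'
from rig import *
import cv2, numpy as np
def ray(p,uv,z):
    f=240/np.tan(np.radians(p['vfov']/2));K=np.array([[f,0,p['cx']],[0,f,p['cy']],[0,0,1.]])
    R=cv2.Rodrigues(np.array(p['rvec'],float))[0];t=np.array(p['tvec'],float).ravel()
    n=cv2.undistortPoints(np.array(uv,float).reshape(-1,1,2),K,np.array(p['dist_coeffs'],float))[:,0]
    d=np.c_[n,np.ones(len(n))]@R;c=-R.T@t
    return c+d*((z-c[2])/d[:,2])[:,None]
E
python3 - <<'E'
from h import *
p=read_camera('top');g=cv2.cvtColor(p['pixels'],cv2.COLOR_RGB2HSV)
c=ray(p,[(236,174),(449,187),(446,280),(230,265)],.018);print(c.round(4),c.mean(0))
for a,b in [(0,1),(3,2)]:
    d=c[a]-c[b];print(np.degrees(np.arctan2(-d[0],d[1])),np.hypot(*d[:2]))
# board: dark pixels in region
im=p['pixels'].astype(int);m=np.zeros((480,640),np.uint8);m[205:250,240:335]=(im[205:250,240:335].sum(2)<230)
k=cv2.morphologyEx(m,cv2.MORPH_OPEN,np.ones((5,5)));n,l,s,_=cv2.connectedComponentsWithStats(k)
pts=np.argwhere(l==1+np.argmax(s[1:,4]))[:,::-1]
w=ray(p,pts,.043);r=cv2.minAreaRect((w[:,:2]*1000).astype(np.float32));print(r)
s=read_state();print(s['time'],s['wrist_force'])
E
```

```text
[[ 0.7538  0.2941  0.018 ]
 [ 0.6913 -0.4034  0.018 ]
 [ 0.3876 -0.3776  0.018 ]
 [ 0.4552  0.3161  0.018 ]] [ 0.57196921 -0.04270102  0.018     ]
-5.1179853434829665 0.7003044832843195
-5.56555246183231 0.6969486798953757
((566.3018798828125, 125.32139587402344), (212.78634643554688, 65.80760955810547), 84.90141296386719)
1.25 [0.10592011 0.16273935 0.53140036]
```

Emit:
jog_arm(targets=[[1,44,23,0,0,0,-4],[1,88,46,0,0,0,-8],[1,132,69,0,0,0,-12],[1,176,92,0,0,0,-16],[1,220,115,0,0,0,-19.5]])

```text
time: 1.75
ee_pos: [0.3508, -0.3927, 0.2315]
tcp_rot: [0.0, 0.999, -0.047, 0.0]
wrist_force: [-0.5, -1.8, 0.3]
finger_gap: 0.0127
gripper_force: 0.0
```

Emit:
jog_arm(targets=[[1,44,23,0,0,0,0],[1,88,46,0,0,0,0],[1,132,69,0,0,0,0],[1,176,92,0,0,0,0],[1,220,115,0,0,0,0]])

```text
time: 2.25
ee_pos: [0.571, -0.2775, 0.2314]
tcp_rot: [0.0, 0.999, -0.046, 0.0]
wrist_force: [0.3, -0.5, 0.6]
finger_gap: 0.0001
gripper_force: 0.0
```

Emit:
jog_arm(targets=[[1,44,23,0,0,0,0],[1,88,46,0,0,0,0],[1,103,56,0,0,0,0],[1,103,56,0,0,0,0],[1,103,56,0,0,0,0]])

```text
time: 2.75
ee_pos: [0.6722, -0.2227, 0.2307]
tcp_rot: [0.0, 0.999, -0.045, -0.001]
wrist_force: [-0.3, -0.1, 0.1]
finger_gap: -0.0001
gripper_force: 0.0
```

Run:
```python
from h import *
s=read_state();print(s['time'],s['ee_pos'],s['tcp_rot'],s['finger_gap'],s['wrist_force'])
R=cv2.Rodrigues
from scipy.spatial.transform import Rotation as Q
q=s['tcp_rot'];M=Q.from_quat([*q[1:],q[0]]).as_matrix();print(M.round(3))
p=read_camera('wrist');cv2.imwrite('pics/w1.png',p['pixels'][:,:,::-1])
for q in ['broad_hinge','broad_tip','narrow_hinge']:
    print(q,[(r['xyz'],r['score']) for r in place_of(p,q)[:2]])
```

```text
2.75 [ 0.67222843 -0.22265588  0.23068745] [ 3.32056401e-05  9.98968980e-01 -4.53945480e-02 -5.56828757e-04] -0.00013759515618229161 [-0.33305108 -0.13588939  0.14497139]
[[ 0.996 -0.091 -0.001]
 [-0.091 -0.996 -0.   ]
 [-0.001  0.    -1.   ]]
broad_hinge [([0.6143, -0.2215, 0.081], 0.89)]
broad_tip [([0.6286, -0.2172, 0.1422], 0.95)]
narrow_hinge [([0.6255, -0.1312, 0.0737], 0.56)]
```

Emit:
jog_arm(targets=[[1,0,0,-40,0,0,0],[1,0,0,-75,0,0,0],[1,0,0,-105,0,0,0],[1,0,0,-105,0,0,0]])

```text
time: 3.35
ee_pos: [0.669, -0.2228, 0.1218]
tcp_rot: [-0.001, 0.999, -0.046, -0.004]
wrist_force: [-0.3, -0.4, -0.9]
finger_gap: -0.0001
gripper_force: 0.0
```

Run:
```python
from h import *
p=read_camera('scene');cv2.imwrite('pics/s2.png',cv2.resize(p['pixels'][200:350,200:400,::-1],None,fx=4,fy=4))
```

```text
(no output)
```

View pics/s2.png

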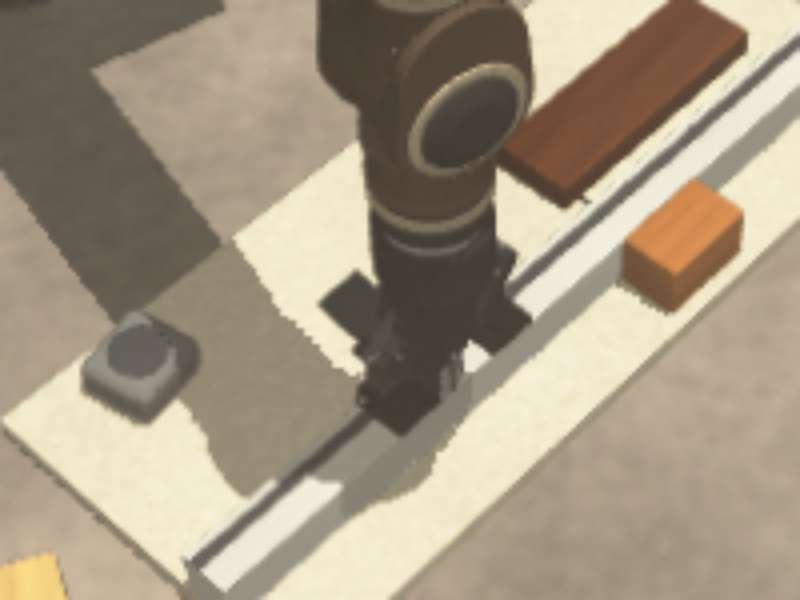

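The crop shows the gripper straight behind the raised broad stop, whose leg end is at (350,305), with nothing in contact. I'll now push in an arc about the hinge.

Emit:
jog_arm(targets=[[1,-20,2,0,0,0,0],[1,-37,3,0,0,0,0],[1,-49,4,-1,0,0,0],[1,-61,6,-2,0,0,0],[1,-61,6,-2,0,0,0]])

```text
time: 3.9
ee_pos: [0.6114, -0.2176, 0.128]
tcp_rot: [0.001, 0.999, -0.046, 0.002]
wrist_force: [-0.0, 0.0, 0.6]
finger_gap: 0.0003
gripper_force: 0.0
```

Emit:
jog_arm(targets=[[1,-6,0,-3,0,0,0],[1,-11,1,-6,0,0,0],[1,-15,1,-10,0,0,0],[1,-19,2,-15,0,0,0],[1,-22,2,-20,0,0,0]])

```text
time: 4.4
ee_pos: [0.5887, -0.2146, 0.1037]
tcp_rot: [-0.0, 0.999, -0.046, -0.0]
wrist_force: [-0.6, 0.7, 4.4]
finger_gap: 0.0001
gripper_force: 1.4
```

Emit:
jog_arm(targets=[[1,-3,0,-6,0,0,0],[1,-5,0,-12,0,0,0],[1,-6,0,-18,0,0,0],[1,-6,0,-22,0,0,0],[1,-6,0,-22,0,0,0]])

```text
time: 4.9
ee_pos: [0.583, -0.2147, 0.082]
tcp_rot: [-0.0, 0.999, -0.046, -0.0]
wrist_force: [-3.4, 0.1, 5.0]
finger_gap: -0.0005
gripper_force: 2.4
```

Emit:
jog_arm(targets=[[1,0,0,-2,0,0,0],[1,0,0,-4,0,0,0],[1,0,0,-4,0,0,0],[1,0,0,-4,0,0,0]])

```text
time: 5.3
ee_pos: [0.583, -0.2148, 0.0818]
tcp_rot: [0.0, 0.999, -0.046, 0.001]
wrist_force: [-10.7, 2.9, 24.3]
finger_gap: -0.0002
gripper_force: 12.6
```

Emit:
jog_arm(targets=[[1,0,0,40,0,0,0],[1,-15,10,85,0,0,0],[1,-35,55,105,0,0,0],[-1,-50,102,105,0,0,0],[-1,-65,149,105,0,0,0]])

```text
time: 5.8
ee_pos: [0.5188, -0.0664, 0.1838]
tcp_rot: [0.0, 0.999, -0.047, 0.001]
wrist_force: [1.2, 1.9, -0.1]
finger_gap: 0.0281
gripper_force: 0.0
```

Emit:
jog_arm(targets=[[-1,-10,48,0,0,0,0],[-1,-20,97,0,0,0,0],[-1,-29,146,0,0,0,0],[-1,-29,195,0,0,0,0],[-1,-29,198,0,0,0,0]])

```text
time: 6.3
ee_pos: [0.489, -0.0023, 0.1832]
tcp_rot: [-0.019, 1.0, -0.013, -0.0]
wrist_force: [0.4, 0.8, -0.2]
finger_gap: 0.0854
gripper_force: 0.0
```

Run:
```python
from h import *
s=read_state();print(s['time'],s['ee_pos'],s['finger_gap'],s['wrist_force'])
p=read_camera('wrist');cv2.imwrite('pics/w3.png',p['pixels'][:,:,::-1])
t=read_camera('top')
for n,c in (('w',p),('t',t)):
  for q in ['blank_center','blank_end','blank_tail','broad_hinge','broad_tip','narrow_hinge']:
    print(n,q,[(np.round(r['xyz'],4),round(r['score'],2)) for r in place_of(c,q)[:1]])
cv2.imwrite('pics/t3.png',cv2.resize(t['pixels'][160:290,220:460,::-1],None,fx=3.3,fy=3.3))
```

```text
6.3 [ 0.48904471 -0.00234919  0.18315002] 0.08535937966412824 [ 0.44844024  0.76528355 -0.21273992]
w blank_center [(array([0.5754, 0.1273, 0.0309]), 0.57)]
w blank_end [(array([0.565 , 0.0131, 0.0274]), 0.91)]
w blank_tail []
w broad_hinge []
w broad_tip []
w narrow_hinge [(array([ 0.6241, -0.1301,  0.0737]), 0.81)]
t blank_center [(array([0.5681, 0.1236, 0.035 ]), 0.56)]
t blank_end [(array([0.5672, 0.1211, 0.0323]), 0.49)]
t blank_tail [(array([0.5826, 0.2327, 0.028 ]), 0.96)]
t broad_hinge [(array([ 0.619 , -0.2148,  0.0773]), 0.83)]
t broad_tip [(array([ 0.5475, -0.2118,  0.0791]), 0.79)]
t narrow_hinge [(array([0.5813, 0.2331, 0.0298]), 0.71)]
```

View pics/t3.png

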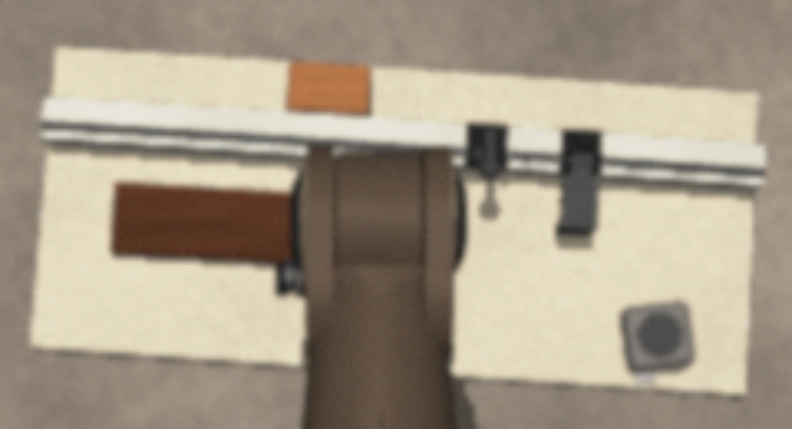

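View pics/w3.png

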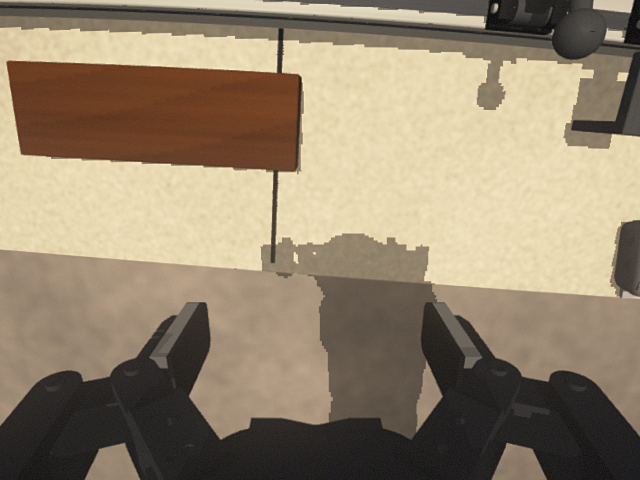

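The top view shows the broad stop lying down in front of the fence at (578,190). The narrow stop is still up at (489,150), and the board has not moved. The arm lagged behind its target, so I'll let it settle.

Emit:
jog_arm(targets=[[-1,0,0,0,0,0,0],[-1,0,0,0,0,0,0],[-1,0,0,0,0,0,0]])

```text
time: 7.3
ee_pos: [0.4888, -0.0017, 0.1833]
tcp_rot: [-0.019, 1.0, -0.013, -0.0]
wrist_force: [-0.3, 0.5, 0.6]
finger_gap: 0.0855
gripper_force: 0.0
```

Run:
```python
from h import *
s=read_state();print(s['time'],s['ee_pos'],s['tcp_rot'],s['joint_positions'].round(3) if hasattr(s['joint_positions'],'round') else s['joint_positions'])
```

```text
7.3 [ 0.4888107  -0.00170416  0.18333636] [-1.88031838e-02  9.99743479e-01 -1.26214604e-02 -3.38606344e-04] [-0.026  0.063 -0.215  1.294  0.038  3.141]
```

The last joint is at its limit, so I'll turn the tool half way round while moving on.

Emit:
jog_arm(targets=[[-1,0,0,0,0,0,8.5],[-1,0,0,0,0,0,17],[-1,0,15,0,0,0,25.5],[-1,0,30,0,0,0,34],[-1,0,45,0,0,0,42.5]])

```text
time: 7.8
ee_pos: [0.4888, 0.0436, 0.1833]
tcp_rot: [-0.017, 0.935, 0.353, -0.007]
wrist_force: [0.6, -0.3, 0.2]
finger_gap: 0.0853
gripper_force: 0.0
```

Emit:
jog_arm(targets=[[-1,0,20,0,0,0,8.5],[-1,0,40,0,0,0,17],[-1,0,60,0,0,0,25.5],[-1,0,80,0,0,0,34],[-1,0,89,0,0,0,42.5]])

```text
time: 8.3
ee_pos: [0.4888, 0.1337, 0.1832]
tcp_rot: [-0.014, 0.743, 0.669, -0.013]
wrist_force: [-0.7, -0.2, 0.1]
finger_gap: 0.0853
gripper_force: 0.0
```

Emit:
jog_arm(targets=[[-1,0,0,0,0,0,8.5],[-1,0,0,0,0,0,17],[-1,0,0,0,0,0,25.5],[-1,0,0,0,0,0,34],[-1,0,0,0,0,0,42.5]])

```text
time: 8.8
ee_pos: [0.4888, 0.1324, 0.1833]
tcp_rot: [-0.008, 0.451, 0.892, -0.017]
wrist_force: [0.7, -0.4, -0.3]
finger_gap: 0.0854
gripper_force: 0.0
```

Emit:
jog_arm(targets=[[-1,0,0,0,0,0,8.5],[-1,0,0,0,0,0,17],[-1,0,0,0,0,0,25.5],[-1,0,0,0,0,0,34],[-1,0,0,0,0,0,42.5]])

```text
time: 9.3
ee_pos: [0.4888, 0.1323, 0.1833]
tcp_rot: [-0.001, 0.097, 0.995, -0.019]
wrist_force: [-0.1, -0.1, 0.3]
finger_gap: 0.0854
gripper_force: 0.0
```

Run:
```python
from h import *
from scipy.spatial.transform import Rotation as Q
s=read_state();q=s['tcp_rot'];M=Q.from_quat([*q[1:],q[0]])
T=Q.from_euler('z',-5.3,degrees=True).as_matrix()@np.array([[-1,0,0],[0,1,0],[0,0,-1.]])
print(s['time'],s['ee_pos'],np.round(s['joint_positions'],3),'turn',(Q.from_matrix(T)*M.inv()).as_rotvec(degrees=True).round(2))
```

```text
9.3 [0.48880045 0.13233548 0.18329516] [ 0.284  0.108 -0.165  1.314 -0.034  0.478] turn [ 2.14 -0.24  5.79]
```

Emit:
jog_arm(targets=[[-1,0,0,-40,2.1,0,5.8],[-1,0,0,-80,2.1,0,5.8],[-1,0,0,-120,2.1,0,5.8],[-1,0,0,-150,2.1,0,5.8],[-1,0,0,-165,2.1,0,5.8]])

```text
time: 9.8
ee_pos: [0.4869, 0.1318, 0.0154]
tcp_rot: [-0.004, 0.049, 0.999, -0.001]
wrist_force: [-0.4, 0.6, -0.0]
finger_gap: 0.0859
gripper_force: 0.0
```

Emit:
jog_arm(targets=[[-1,10,-1,0,0,0,0],[-1,20,-2,0,0,0,0],[-1,25,-2,0,0,0,0],[-1,30,-3,0,0,0,0],[-1,35,-3,0,0,0,0]])

```text
time: 10.3
ee_pos: [0.5249, 0.1293, 0.0192]
tcp_rot: [-0.002, 0.049, 0.999, -0.0]
wrist_force: [0.1, -0.1, 1.1]
finger_gap: 0.0852
gripper_force: 1.5
```

Emit:
jog_arm(targets=[[-1,6,-1,0,0,0,0],[-1,12,-1,0,0,0,0],[-1,18,-2,0,0,0,0],[-1,22,-2,0,0,0,0],[-1,26,-2,0,0,0,0]])

```text
time: 10.8
ee_pos: [0.5499, 0.1271, 0.0183]
tcp_rot: [-0.002, 0.049, 0.999, -0.001]
wrist_force: [-3.2, 0.6, 4.7]
finger_gap: 0.0856
gripper_force: 2.2
```

Emit:
jog_arm(targets=[[-1,2,0,0,0,0,0],[-1,4,0,0,0,0,0],[-1,6,0,0,0,0,0],[-1,8,-1,0,0,0,0],[-1,8,-1,0,0,0,0]])

```text
time: 11.3
ee_pos: [0.5585, 0.1263, 0.0183]
tcp_rot: [-0.002, 0.049, 0.999, -0.0]
wrist_force: [-0.5, 0.2, 1.3]
finger_gap: 0.0856
gripper_force: 0.4
```

Emit:
jog_arm(targets=[[-1,2,0,0,0,0,0],[-1,4,0,0,0,0,0],[-1,6,0,0,0,0,0],[-1,6,0,0,0,0,0]])

```text
time: 11.7
ee_pos: [0.5591, 0.1261, 0.018]
tcp_rot: [-0.006, 0.048, 0.999, -0.001]
wrist_force: [-19.2, -1.5, 13.1]
finger_gap: 0.0856
gripper_force: 9.3
```

Emit:
jog_arm(targets=[[-1,-25,2,0,0,0,0],[1,-25,2,40,0,0,0],[1,-20,10,80,0,0,0],[1,0,50,80,0,0,0],[1,20,90,80,0,0,0]])

```text
time: 12.2
ee_pos: [0.5862, 0.217, 0.101]
tcp_rot: [0.001, 0.05, 0.999, 0.0]
wrist_force: [0.6, 0.0, -0.3]
finger_gap: 0.0278
gripper_force: 0.0
```

Emit:
jog_arm(targets=[[1,15,32,0,0,0,0],[1,32,65,0,0,0,0],[1,32,65,0,0,0,0],[1,32,65,-35,0,0,0],[1,32,65,-67,0,0,0]])

```text
time: 12.7
ee_pos: [0.617, 0.2814, 0.0313]
tcp_rot: [-0.001, 0.049, 0.999, -0.0]
wrist_force: [-0.7, 0.1, -0.9]
finger_gap: 0.0001
gripper_force: 0.0
```

Run:
```python
from h import *
s=read_state();print(s['time'],s['ee_pos'],s['finger_gap'],np.round(s['joint_positions'],3))
t=read_camera('scene')
for q in ['blank_center','blank_end','blank_tail']:
    print(q,[(np.round(r['xyz'],4),round(r['score'],2)) for r in place_of(t,q)[:1]])
cv2.imwrite('pics/s4.png',cv2.resize(t['pixels'][160:310,280:480,::-1],None,fx=4,fy=4))
```

```text
12.7 [0.61697932 0.28144016 0.03127951] 9.355923248330057e-05 [ 0.428  0.474 -0.014  1.084  0.     0.526]
blank_center [(array([0.6038, 0.1185, 0.0305]), 0.64)]
blank_end [(array([0.5964, 0.0138, 0.0304]), 0.68)]
blank_tail [(array([0.6155, 0.2283, 0.031 ]), 0.87)]
```

View pics/s4.png

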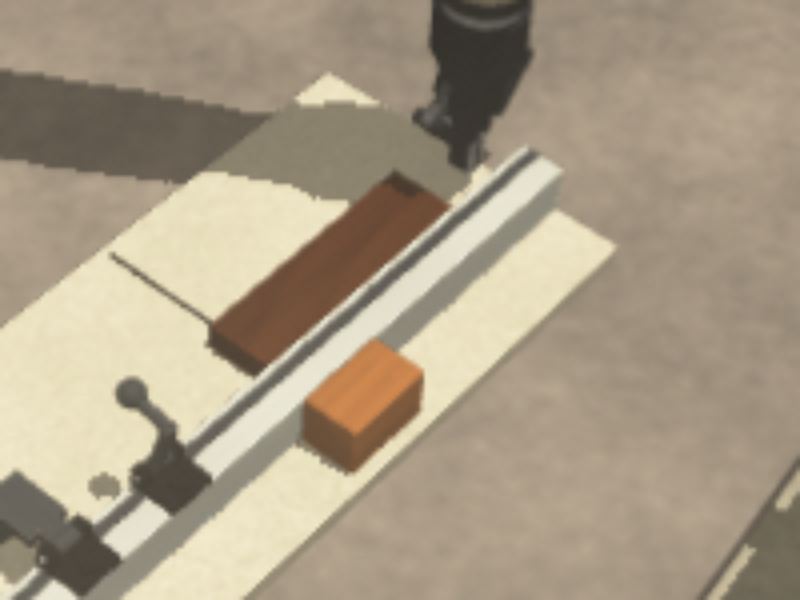

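The board now lies flush against the fence, with its tail at (420,190). The shut fingertip is past the tail at (465,155), so I'll push along the fence.

Emit:
jog_arm(targets=[[1,-1.5,-16,0,0,0,0],[1,-3,-32,0,0,0,0],[1,-4,-46,0,0,0,0],[1,-5.5,-60,0,0,0,0],[1,-7,-75,0,0,0,0]])

```text
time: 13.4
ee_pos: [0.6098, 0.206, 0.0331]
tcp_rot: [-0.001, 0.049, 0.999, 0.001]
wrist_force: [0.3, 6.1, 4.7]
finger_gap: 0.0
gripper_force: 3.5
```

Emit:
jog_arm(targets=[[1,-1.5,-15,0,0,0,0],[1,-3,-30,0,0,0,0],[1,-4,-45,0,0,0,0],[1,-5.5,-60,0,0,0,0],[1,-7,-75,0,0,0,0]])

```text
time: 13.9
ee_pos: [0.6027, 0.1311, 0.0331]
tcp_rot: [-0.001, 0.049, 0.999, 0.001]
wrist_force: [0.7, 6.6, 5.6]
finger_gap: 0.0001
gripper_force: 3.7
```

Emit:
jog_arm(targets=[[1,-1,-13,0,0,0,0],[1,-2,-26,0,0,0,0],[1,-3.5,-38,0,0,0,0],[1,-4.5,-50,0,0,0,0],[1,-4.5,-50,0,0,0,0]])

```text
time: 14.4
ee_pos: [0.5979, 0.0796, 0.0328]
tcp_rot: [-0.001, 0.05, 0.999, -0.0]
wrist_force: [-0.0, 0.8, 2.1]
finger_gap: 0.0
gripper_force: 0.8
```

Run:
```python
from h import *
s=read_state();print(s['time'],s['ee_pos'],s['wrist_force'])
for c in ['scene','top']:
  t=read_camera(c)
  for q in ['blank_center','blank_end','blank_tail','broad_tip','broad_hinge','broad_base']:
    print(q,[(np.round(r['xyz'],4),round(r['score'],2)) for r in place_of(t,q)[:1]])
  if c=='scene': cv2.imwrite('pics/s5.png',cv2.resize(t['pixels'][180:330,240:440,::-1],None,fx=4,fy=4))
```

```text
14.4 [0.59786002 0.07955593 0.03279613] [-0.03256706  0.78002644  2.12231501]
blank_center [(array([ 0.5867, -0.0459,  0.0299]), 0.84)]
blank_end [(array([ 0.5774, -0.1508,  0.0311]), 0.83)]
blank_tail [(array([ 0.5868, -0.0444,  0.0268]), 0.66)]
broad_tip [(array([ 0.5499, -0.215 ,  0.0789]), 0.55)]
broad_hinge [(array([ 0.6187, -0.2191,  0.0765]), 0.79)]
broad_base [(array([ 0.6279, -0.2208,  0.0622]), 0.96)]
blank_center [(array([ 0.5859, -0.044 ,  0.0347]), 0.64)]
blank_end [(array([ 0.5774, -0.154 ,  0.0305]), 0.82)]
blank_tail [(array([0.5981, 0.0671, 0.0278]), 0.58)]
broad_tip [(array([ 0.5491, -0.21  ,  0.0796]), 0.73)]
broad_hinge [(array([ 0.6187, -0.2179,  0.0771]), 0.66)]
broad_base [(array([ 0.6304, -0.2208,  0.0626]), 0.89)]
```

View pics/s5.png

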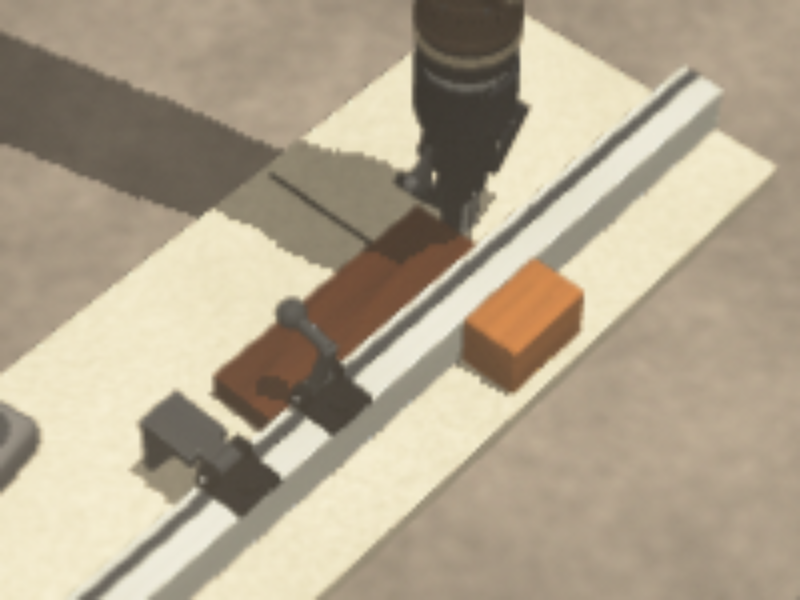

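The board is still flush and the end gap to the stop is about 43 mm, with the board end at (240,405) and the stop at (180,430).

Emit:
jog_arm(targets=[[1,-1,-9,0,0,0,0],[1,-1.5,-18,0,0,0,0],[1,-2.5,-26,0,0,0,0],[1,-3,-32,0,0,0,0],[1,-3.5,-37,0,0,0,0]])

```text
time: 15.6
ee_pos: [0.5937, 0.0434, 0.0313]
tcp_rot: [-0.002, 0.05, 0.999, -0.001]
wrist_force: [-0.9, 1.4, -0.4]
finger_gap: -0.0002
gripper_force: 0.7
```

Emit:
jog_arm(targets=[[1,0,-2,0,0,0,0],[1,-0.5,-4,0,0,0,0],[1,-0.5,-6,0,0,0,0],[1,-0.5,-6,0,0,0,0]])

```text
time: 16.0
ee_pos: [0.5932, 0.038, 0.0313]
tcp_rot: [-0.002, 0.049, 0.999, -0.001]
wrist_force: [-0.3, 1.0, -0.7]
finger_gap: -0.0002
gripper_force: 0.2
```

Emit:
jog_arm(targets=[[1,0,-2,0,0,0,0],[1,0,-4,0,0,0,0],[1,0,-4,0,0,0,0]])

```text
time: 16.3
ee_pos: [0.5931, 0.0352, 0.0313]
tcp_rot: [-0.002, 0.049, 0.999, 0.001]
wrist_force: [-0.8, 5.8, -0.6]
finger_gap: 0.0001
gripper_force: 2.7
```

Emit:
jog_arm(targets=[[1,0,-2,0,0,0,0],[1,0,-3,0,0,0,0],[1,0,-3,0,0,0,0]])

```text
time: 16.6
ee_pos: [0.593, 0.0347, 0.0314]
tcp_rot: [-0.003, 0.048, 0.999, 0.003]
wrist_force: [-1.9, 13.5, 0.7]
finger_gap: 0.0001
gripper_force: 7.0
```

The force rose to 13.5 N with no further travel, so the board is at the stop. I'll back off and check.

Emit:
jog_arm(targets=[[1,1,15,0,0,0,0],[1,3,35,0,0,0,0],[1,-10,50,40,0,0,0],[1,-40,60,80,0,0,0],[1,-80,60,120,0,0,0]])

```text
time: 17.1
ee_pos: [0.5188, 0.0921, 0.1474]
tcp_rot: [-0.002, 0.049, 0.999, -0.001]
wrist_force: [1.0, 0.9, 0.3]
finger_gap: -0.0002
gripper_force: 0.0
```

Emit:
jog_arm(targets=[[1,-40,30,0,0,0,0],[1,-80,60,0,0,0,0],[1,-120,90,0,0,0,0],[1,-120,90,0,0,0,0]])

```text
time: 17.5
ee_pos: [0.3949, 0.1832, 0.1465]
tcp_rot: [-0.002, 0.047, 0.999, -0.001]
wrist_force: [0.5, -0.9, 0.5]
finger_gap: 0.0001
gripper_force: 0.0
```

Run:
```python
from h import *
s=read_state();print(s['time'],s['ee_pos'],s['wrist_force'])
o=np.array([.573,-.0435]);a=np.radians(-5.3);R=np.array([[np.cos(a),np.sin(a)],[-np.sin(a),np.cos(a)]])
im=[]
for c in ['scene','top']:
  t=read_camera(c)
  for q in ['blank_center','blank_end','blank_tail','broad_tip','broad_base','narrow_hinge']:
    print(q,[(np.round(r['xyz'],4),(R@(np.array(r['xyz'])[:2]-o)).round(4),round(r['score'],2)) for r in place_of(t,q)[:1]])
  im.append(t['pixels'][:,:,::-1])
cv2.imwrite('pics/f6.png',np.vstack([cv2.resize(im[0][200:320,240:440],(600,360),interpolation=cv2.INTER_CUBIC),cv2.resize(im[1][180:250,300:475],(600,240),interpolation=cv2.INTER_CUBIC)]))
```

```text
17.5 [0.39493903 0.18322988 0.14654953] [ 0.48113039 -0.88132614  0.48515962]
blank_center [(array([ 0.5825, -0.0894,  0.0288]), array([ 0.0137, -0.0448]), 0.71)]
blank_end [(array([ 0.5771, -0.1977,  0.0292]), array([ 0.0183, -0.1532]), 0.68)]
blank_tail [(array([0.5967, 0.0174, 0.0325]), array([0.018 , 0.0628]), 0.76)]
broad_tip [(array([ 0.5519, -0.2154,  0.0791]), array([-0.0051, -0.1731]), 0.69)]
broad_base []
narrow_hinge [(array([ 0.6245, -0.1236,  0.0774]), array([ 0.0587, -0.075 ]), 0.56)]
blank_center [(array([ 0.5849, -0.0866,  0.0329]), array([ 0.0158, -0.0418]), 0.65)]
blank_end [(array([ 0.5682, -0.202 ,  0.0277]), array([ 0.0099, -0.1583]), 0.56)]
blank_tail [(array([0.5945, 0.0219, 0.0293]), array([0.0154, 0.0671]), 0.72)]
broad_tip []
broad_base [(array([ 0.6273, -0.2184,  0.064 ]), array([ 0.0702, -0.1691]), 0.79)]
narrow_hinge [(array([ 0.6258, -0.1235,  0.0777]), array([ 0.06  , -0.0748]), 0.74)]
```

View pics/f6.png

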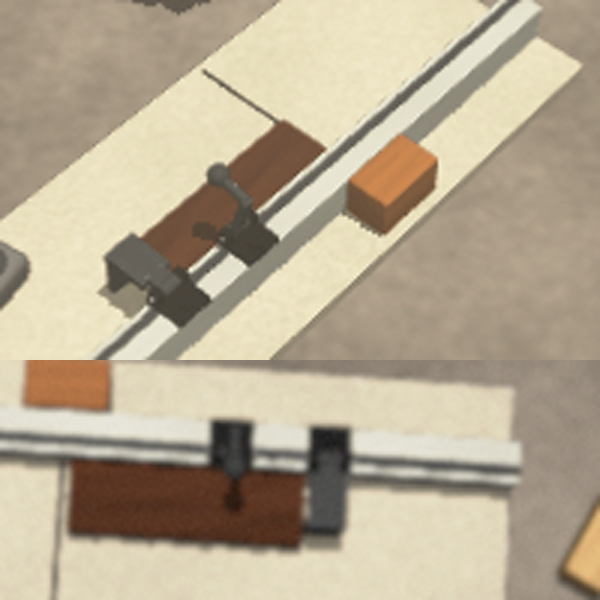

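The pictures show the board at the stop, touching it at about (305,510) in the lower crop. The broad stop is down and the narrow one is still up. I'll give the board's middle one light push against the fence to make sure it is flush.

Emit:
jog_arm(targets=[[1,16,-40,0,0,0,0],[1,32,-80,0,0,0,0],[1,48,-120,0,0,0,0],[1,64,-160,0,0,0,0],[1,80,-200,0,0,0,0]])

```text
time: 18.7
ee_pos: [0.4791, -0.0205, 0.1461]
tcp_rot: [-0.002, 0.049, 0.999, -0.001]
wrist_force: [0.7, 0.6, -0.6]
finger_gap: 0.0005
gripper_force: 0.0
```

Emit:
jog_arm(targets=[[1,15,-39,0,0,0,0],[1,15,-39,-30,0,0,0],[1,15,-39,-70,0,0,0],[1,15,-39,-105,0,0,0],[1,15,-39,-116,0,0,0]])

```text
time: 19.2
ee_pos: [0.491, -0.0578, 0.0265]
tcp_rot: [-0.005, 0.05, 0.999, -0.0]
wrist_force: [-1.3, 1.0, 0.4]
finger_gap: -0.0003
gripper_force: 0.0
```

Emit:
jog_arm(targets=[[1,12,-1,0,0,0,0],[1,24,-2,0,0,0,0],[1,34,-3,0,0,0,0],[1,40,-4,0,0,0,0],[1,44,-4,0,0,0,0]])

```text
time: 19.7
ee_pos: [0.5392, -0.0619, 0.0309]
tcp_rot: [-0.001, 0.049, 0.999, -0.001]
wrist_force: [-1.0, 0.1, -0.3]
finger_gap: -0.0003
gripper_force: 0.0
```

Emit:
jog_arm(targets=[[1,2,0,0,0,0,0],[1,4,0,0,0,0,0],[1,6,-1,0,0,0,0],[1,8,-1,0,0,0,0]])

```text
time: 20.1
ee_pos: [0.5415, -0.0619, 0.0297]
tcp_rot: [-0.006, 0.049, 0.999, 0.0]
wrist_force: [-18.1, 3.4, 14.4]
finger_gap: 0.0
gripper_force: 9.2
```

The finger stopped at the same depth as when the board was first flush. I'll back away and hand in.

Emit:
jog_arm(targets=[[1,-20,2,0,0,0,0],[1,-45,4,0,0,0,0],[1,-70,6,40,0,0,0],[1,-90,6,80,0,0,0],[1,-90,6,80,0,0,0]])

```text
time: 20.6
ee_pos: [0.456, -0.057, 0.1151]
tcp_rot: [0.001, 0.049, 0.999, -0.001]
wrist_force: [1.3, 0.3, 0.8]
finger_gap: 0.0001
gripper_force: 0.0
```

Run:
```python
from rig import *
print(read_state()['wrist_force'],hand_in())
```

```text
the job is handed in; nothing more can be done
[1.31135685 0.27126771 0.77311794] None
```

I handed the job in at about 20.6 s (no verdict came back): the broad stop is fully down, the board is flush on the fence with its end at that stop, the narrow stop is still raised, and the loose things were not touched.

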